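Load the tall plate from the rack into the filing stand

TASK

Get the tall aluminium plate ready for deburring: first swing the filing stand's hold-down arm aside by about a quarter turn, then slide the tall plate straight up out of the slotted rack and set it down gently on the stand's ledge, on its bottom edge, centred and leaning flat back against the board. Let go of it and swing the arm fully home again in front of it; leave the two short plates in the rack and everything else where it is.

Things in the scene. Friction and masses are not known exactly. Their poses are not given: they have to be found in the camera images.
- rack: plywood rack fixed on the bench, 160 (x) x 150 (y) x 80 mm high. Origin: centre of underside; z up. Three upright slots 50 mm apart (x = -50, 0, +50 mm), 11 mm wide, floor 12 mm above the bench; a plate's side edges stand in grooves in two cheeks that reach up to z = 80 mm, so it must rise 68 mm to be free. Holds three plates in any order
- tall_plate: plain aluminium plate, the tallest of three: 8 mm thick (its x), 110 mm wide (y), 165 mm high (z), about 0.35 kg, dark dots at its corners. Origin: centre of its bottom edge, z up. In the rack its top is 177 mm above the bench, 97 mm above the cheeks, 50 mm above the short plates. Take it by the middle of its top edge, across the thickness
- short_plate_1: aluminium plate of the same kind, 8 x 110 x 115 mm high, standing in the rack; origin at the centre of its bottom edge; stays there
- short_plate_2: the second short plate, 8 x 110 x 115 mm high, standing in the rack; origin at the centre of its bottom edge; stays there
- stand: grey steel filing stand fixed on the bench, base 150 x 195 x 12 mm (x from -50 to +100 mm, y from -80 to +115 mm of its origin, which is on the bench); its open front looks to its -x, z up. Carries the leaning board, its ledge and, on a 20 mm round post at its +y side, the hold-down arm
- stand_board: board 150 wide x 90 high x 12 mm thick, leaning back 0.26 rad (top to the stand's +x), ledge square at its foot. Origin: mid corner of board front and ledge top, 30 mm above bench; z up along the board, x into it, y along the ledge. Ledge: 150 mm wide, 29 mm deep, then a lip 6 mm high. Plate home: its z along this z, its origin at x = -4, y = 0, z = 0 mm; its top 75 mm stand above the board
- hold_arm (a joint): angle of the steel hold-down arm about its upright hinge (rad): 0 = home at its stop, lying along the stand's -y in front of the plate's place; grows to 1.7 as it swings out to the front (clockwise from above). Light friction holds it where left. Bar 12 x 12 mm, 125 mm long, its top 82 mm above the bench; at home it clears a seated plate by 6 mm
- pin_point (a point): point on the black upright pin on the arm, by which to move it: 14 mm diameter, rising from the bar's top (82 mm above the bench) to 142 mm; this point is on its axis, 120 mm above the bench, 108 mm from the hinge axis. At home the pin stands 25 mm in front of the bar's middle line
- hinge_point (a point): point on the arm's upright hinge axis, at the same height as pin_point
- tape_measure: yellow tape measure, 65 x 70 x 35 mm, lying on the bench; a bystander. Origin: centre of its underside
- wood_block_2: offcut of wood, 45 x 90 x 45 mm; a bystander. Origin: centre of its underside
- tape_masking: roll of masking tape, 97 mm across, 25 mm high; a bystander. Origin: centre of its underside

How it is judged:
On the way, in this order (a step that is already met when the one before it is completed fails the run):
1. the hold-down arm is swung aside (joint above 1.0 rad) (value of joint hold_arm above 1 rad), for 0.1 s.
2. the tall plate is slid up clear of the rack's slots, the arm still aside (z of tall_plate in the frame of rack above 0.08 m and value of joint hold_arm above 0.8 rad), for 0.1 s.
3. the tall plate stands on the ledge against the board and is let go, the arm still aside (x of tall_plate in the frame of stand_board between -0.012 and 0.002 m and y of tall_plate in the frame of stand_board between -0.022 and 0.022 m and z of tall_plate in the frame of stand_board between -0.004 and 0.006 m and angle between the z axis of tall_plate and the z axis of stand_board, either way round below 0.08 rad and angle between the x axis of tall_plate and the x axis of stand_board, either way round below 0.1 rad and linear speed of tall_plate below 0.03 m/s and value of joint hold_arm above 0.8 rad and contact force between the fingers and tall_plate below 0.2 N), for 0.2 s.
4. the arm is swung home (value of joint hold_arm below 0.12 rad), for 0.1 s.
At the end, for the whole second after the job is handed in: Tall plate at rest and let go, bottom edge on the ledge (6 mm), back to the board (8 mm, 0.08 rad), within 22 mm of the middle; arm home (below 0.12 rad); short plates in their slots (within 12 mm); bystanders within 30 mm of their start (x of tall_plate in the frame of stand_board between -0.012 and 0.002 m and y of tall_plate in the frame of stand_board between -0.022 and 0.022 m and z of tall_plate in the frame of stand_board between -0.004 and 0.006 m and angle between the z axis of tall_plate and the z axis of stand_board, either way round below 0.08 rad and angle between the x axis of tall_plate and the x axis of stand_board, either way round below 0.1 rad and linear speed of tall_plate below 0.03 m/s and value of joint hold_arm below 0.12 rad and contact force between the fingers and tall_plate below 0.2 N and distance of each of short_plate_1, short_plate_2 from where it was at the start of the episode below 0.012 m and distance of each of tape_measure, wood_block_2, tape_masking from where it was at the start of the episode below 0.03 m); the robot touches nothing.
It fails at once if a short plate is lifted or pulled out of its slot (distance of any of short_plate_1, short_plate_2 from where it was at the start of the episode above 0.02 m).
It fails at once if a bystander is knocked away (distance of any of tape_measure, wood_block_2, tape_masking from where it was at the start of the episode above 0.03 m).
It fails at once if the plate is dropped onto the stand (let go and falling faster than 0.4 m/s, as from over about 8 mm) (distance between tall_plate and stand_board below 0.1 m and contact force between the fingers and tall_plate below 0.5 N and linear speed of tall_plate above 0.4 m/s).
It fails at once if the plate is banged onto the stand (over 60 N) (contact force between tall_plate and stand above 60 N).
It also fails if it takes over 64 s, if anything falls off the work surface, if the arm or the gripper's body presses on something with over 40 N, if the wrist force passes 120 N, or if a joint passes its speed limit or range.

ROBOT

A 7-joint arm with a two-finger parallel gripper is mounted at the origin on a cart in front of the work surface, level with it; the furniture and walls round the work are solid. World frame = base frame: x ahead of the robot, y to its left, z up, the work surface at z = 0. Lengths are in m, angles in rad, forces in N, time in s.
With the tool pointing down it reaches from about 0.425 to 0.925 m from the base axis. Payload 6.8 kg.
Tool frame: the origin (TCP) lies midway between the tips of the shut fingers; the grasp point (between the pads) lies robot.hold_point_z behind it (robot.hold_point_z is the distance from the TCP to the grasp point, in m); z points along the fingers, y is the line along which they close (so a half turn about z gives the same grasp; the last joint's range is limited). The gripper opens to 85 mm and grips with 20 to 120 N. Pads are 22 mm wide; open, the fingers measure 114 mm over their backs; the gripper's body (76 mm by 85 mm) begins 54 mm behind the grasp point. The pads swing forward as they close: fully open they stand 13 mm farther back than shut.
Start: joints at [1, 0.477, 0.022, 1.555, -0.011, 1.109, -0.083], TCP at [0.301, -0.604, 0.231] pointing down, gripper open.
Joint ranges: [-2.96, 2.96], [-0.34, 2.1], [-1.41, 1.46], [0.24, 2.44], [-1.37, 4.51], [0.17, 1.92], [-2.96, 2.96]. Speed limits (rad/s): [2.39, 2.39, 3.14, 3.14, 3.14, 3.14, 3.14].

INTERFACE

Orientations are given as [roll, pitch, yaw] about the fixed x, y, z axes, in that order (R = Rz(yaw) Ry(pitch) Rx(roll)).
In Python, from cell import robot gives the robot as it stands.
- The arm moves only by the shell command python3 -m pendant 'ROWS' [OPENING] [FORCE]. ROWS is JSON, a list of rows, each a list of 4 numbers: the shift along the tool's x, y, z in cm, then the turn about the tool's z in rad. A call has 1 to 10 rows; each row shifts and turns the commanded pose from where the row before left it, along the tool's axes as they then stand; what a row does not reach is not made up. A row lasts 1/10 s, in which the tool goes at most 50 mm and 8.59 degrees, less where a joint would pass 70% of its speed; a pose out of reach is approached as far as the arm can. A call with a gripper value outside its range is refused whole. OPENING is the closure in counts, from 0 (fully open) to 255 (shut), set as the call begins (- or left out, the last holds). The fingers move at their own pace and stop on an object; FORCE is the grip in N (left out, the last holds). Time passes only in rows, so rows that do not move let the fingers close. It gives the time, the measured TCP pose, the force, the opening and the grip force at its end, in the units of the state.
- robot.observe(): the state, without advancing time (a new reading comes with each control period).
- robot.snapshot(name): name is "side" or "top"; returns the picture (384x512x3 uint8, blue, green, red); there is no depth.
- robot.camera_params(name): a dict with "K" (3x3 intrinsics, pixels), "dist" ([k1, k2, p1, p2, k3] as OpenCV has them; the pictures are not rectified), "R" (3x3) and "t" (3): a world point X has camera coordinates R X + t. Camera axes: x right, y down, z forward; pixel columns grow to the right and rows downward; lengths in m; the calibration is good to about 2 mm. A picture is of the moment at which its call begins. camera_params takes no time and is no camera call.
- robot.finish_job(): hands the job in; it is judged then, once.
The state is a dict: "time_s": time; "q": joint angles; "qd": joint speeds; "joint_torque": joint torques, N m; "ee_pos": TCP position; "tcp_rot": TCP orientation; "contact_force": force on the tool from outside, world axes, zero at the start; "torque": the same for the moment, N m; "gripper_width": opening from 0.0 (shut) to 1.0 (fully open); "gripper_force": force on a finger pad.
Only numpy, scipy, OpenCV 4.12 (cv2) and the standard library are available. Lean on these libraries where they do the work, as an engineer would, in place of code of your own. Each camera call takes 0.05 s, during which the arm holds its last target. There are 200 camera calls.

## Working session

There is one attempt and no reset: what is moved stays moved. The work goes in short steps, Python scripts to look and compute and a shell command to move; the robot and the scene stay as the last step left them, time stands still between calls to the robot, and variables do not carry over. Pictures are saved under pics/ and viewed, at most 10 in all, crops included, and the job is handed in when it is done.

```bash
mkdir -p pics; ls
python3 - <<'E'
from cell import robot
import cv2,numpy as np
for n in("side","top"):
    cv2.imwrite(f"pics/{n}0.png",robot.snapshot(n))
    p=robot.camera_params(n);print(n,np.round(p["K"],1).tolist(),np.round(p["dist"],3),np.round(p["R"],3).tolist(),np.round(p["t"],3), "C",np.round(-np.array(p["R"]).T@p["t"],3))
o=robot.observe();print(o["ee_pos"],o["tcp_rot"],o["time_s"],robot.hold_point_z)
E
```

```text
pics
side [[405.2, 0.0, 254.5], [0.0, 405.2, 195.8], [0.0, 0.0, 1.0]] [-0.024  0.     0.     0.     0.   ] [[-0.999, 0.049, 0.021], [-0.002, 0.363, -0.932], [-0.053, -0.931, -0.362]] [0.559 0.169 1.178] C [0.621 1.008 0.572]
top [[422.4, 0.0, 255.5], [0.0, 422.4, 188.0], [0.0, 0.0, 1.0]] [-0.062  0.     0.     0.     0.   ] [[-0.003, -1.0, 0.002], [-0.983, 0.002, -0.181], [0.181, -0.002, -0.983]] [-0.18   0.548  1.113] C [ 0.337 -0.179  1.194]
[ 0.30109218 -0.60351353  0.23041556] [-3.13991524e+00  1.27841918e-04  4.62828232e-01] 0.1 0.0187
```

View pics/side0.png

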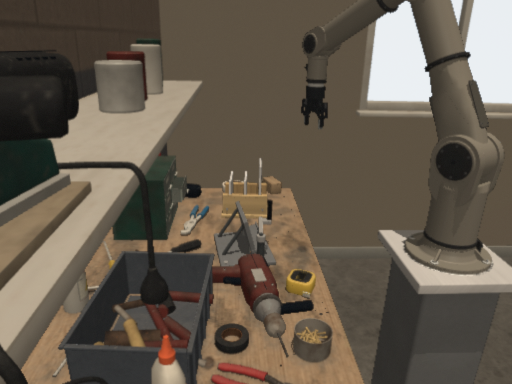

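View pics/top0.png

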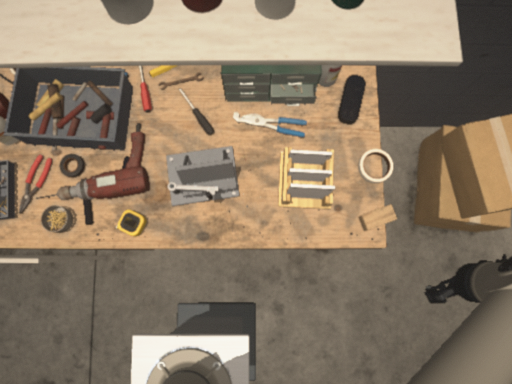

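The top view shows the stand at about (203,176), the rack at (307,178), masking tape (376,165), wood block (378,218) and tape measure (131,222). I'll enlarge both views.

Run:
```python
import cv2
t=cv2.imread("pics/top0.png")[140:220,155:345];s=cv2.imread("pics/side0.png")[150:275,195:300]
cv2.imwrite("pics/t1.png",cv2.resize(t,None,fx=4.2,fy=4.2,interpolation=cv2.INTER_CUBIC))
cv2.imwrite("pics/s1.png",cv2.resize(s,None,fx=4.7,fy=4.7,interpolation=cv2.INTER_CUBIC))
```

```text
(no output)
```

View pics/t1.png

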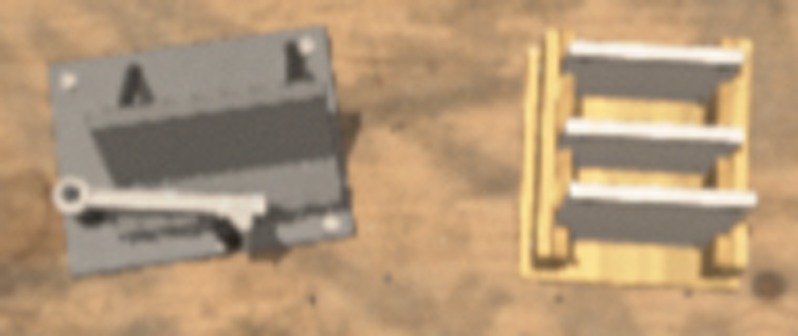

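View pics/s1.png

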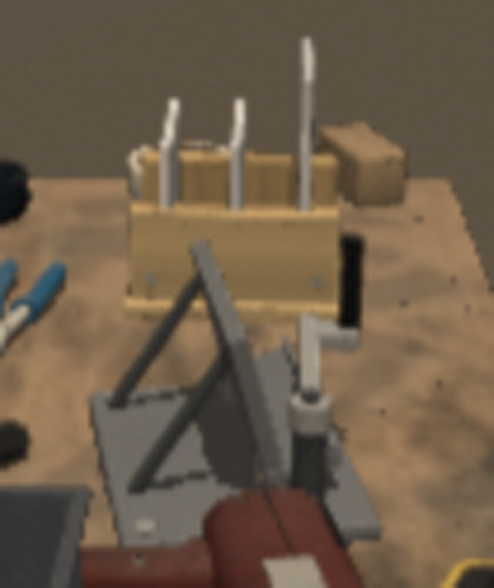

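The tall plate stands in the front (lowest x) slot, with its top edge at (291,185)–(335,188). The arm is at home: hinge at (172,186), bar tip at (218,189), black pin at about (218,196). Next I'll measure with masks and rays.

```bash
cat > h.py <<'E'
import cv2,numpy as np
from cell import robot
def ray(cam,px,z):
    p=robot.camera_params(cam);K,d,R,t=[np.array(p[k],float) for k in("K","dist","R","t")]
    u=cv2.undistortPoints(np.array(px,float).reshape(-1,1,2),K,d).reshape(-1,2)
    D=np.c_[u,np.ones(len(u))]@R; C=-R.T@t
    return C+D*((z-C[2])/D[:,2])[:,None]
def proj(cam,X):
    p=robot.camera_params(cam);R=np.array(p["R"])
    return cv2.projectPoints(np.array(X,float).reshape(-1,1,3),cv2.Rodrigues(R)[0],np.array(p["t"],float),np.array(p["K"]),np.array(p["dist"]))[0].reshape(-1,2)
def tri(pa,pb): # top, side
    A=[];b=[]
    for cam,px in(("top",pa),("side",pb)):
        a0,a1=ray(cam,[px],0)[0],ray(cam,[px],.3)[0];d=(a1-a0)/np.linalg.norm(a1-a0);P=np.eye(3)-np.outer(d,d);A.append(P);b.append(P@a0)
    return np.linalg.lstsq(np.vstack(A),np.hstack(b),rcond=None)[0]
E
python3 - <<'E'
from h import *
t=cv2.imread("pics/top0.png");hsv=cv2.cvtColor(t,cv2.COLOR_BGR2HSV)
c=lambda p:[155+(p[0]+.5)/4.2-.5,140+(p[1]+.5)/4.2-.5]
m=((hsv[...,2]>175)&(hsv[...,1]<50)).astype(np.uint8)
m[:, :285]=0;m[:,345:]=0;m[:145]=0;m[205:]=0
n,l,s,ce=cv2.connectedComponentsWithStats(m)
for i in range(1,n):
    if s[i,4]<25:continue
    pts=np.argwhere(l==i)[:,::-1].astype(np.float32)
    (cx,cy),(w,h),a=cv2.minAreaRect(pts);b=cv2.boxPoints(((cx,cy),(w,h),a))
    print(s[i],ce[i].round(1))
    z=.177 if ce[i][1]>182 else .127
    vx,vy,x0,y0=cv2.fitLine(pts,cv2.DIST_L2,0,.01,.01).ravel()
    e=[(xx,y0+vy/vx*(xx-x0)) for xx in(s[i,0]-.5,s[i,0]+s[i,2]-.5)]
    print(" ends",ray("top",e,z).round(4).tolist(),"cen",ray("top",[ce[i]],z).round(4))
B=ray("top",[c(p) for p in[(50,65),(325,28),(355,235),(72,275)]],.012);print("base",B.round(4).tolist())
cen=B.mean(0);v=(B[0]-B[1]+B[3]-B[2]);print("cen",cen,"len",np.linalg.norm(B-np.roll(B,1,0),axis=1),"yaw y-axis",np.arctan2(-v[0],v[1]))
v=B[0]-B[3]+B[1]-B[2];print("yaw x",np.arctan2(v[1],v[0]))
print("hinge@82/90",ray("top",[c((72,195))]*2,.082)[0])
cs=lambda p:[195+(p[0]+.5)/4.7-.5,150+(p[1]+.5)/4.7-.5]
print("rack base side",ray("side",[cs((127,312)),cs((338,316))],0).round(4).tolist())
print("pin top side z.142",ray("side",[cs((352,238))],.142))
print("plate top side ends z.177",ray("side",[cs((307,40)),cs((308,80))],.177))
E
```

```text
[291 150  41   5 139] [311.  151.9]
 ends [[0.6323, -0.2732, 0.127], [0.626, -0.3805, 0.127]] cen [[ 0.6291 -0.3268  0.127 ]]
[290 168  42   6 145] [310.5 170.6]
 ends [[0.5822, -0.2697, 0.127], [0.5758, -0.3787, 0.127]] cen [[ 0.579  -0.3242  0.127 ]]
[290 183  45   6 156] [312. 186.]
 ends [[0.5323, -0.2648, 0.177], [0.526, -0.3753, 0.177]] cen [[ 0.5291 -0.3201  0.177 ]]
base [[0.6523, 0.0756, 0.012], [0.678, -0.1139, 0.012], [0.5331, -0.1353, 0.012], [0.5062, 0.0554, 0.012]]
cen [ 0.59238308 -0.02957456  0.012     ] len [0.14749594 0.19122571 0.14647364 0.19258343] yaw y-axis 0.13761439007633003
yaw x 0.14183156685560597
hinge@82/90 [0.54775964 0.04320703 0.082     ]
rack base side [[0.6603, -0.2715, 0.0], [0.5057, -0.264, 0.0]]
pin top side z.142 [[ 0.51690304 -0.06389198  0.142     ]]
plate top side ends z.177 [[ 0.52604824 -0.37790716  0.177     ]
 [ 0.53159666 -0.27554661  0.177     ]]
```

```bash
cat >> h.py <<'E'
def to(x,y,z,yaw):
    o=robot.observe();p=np.array(o["ee_pos"]);w=o["tcp_rot"][2]
    d=np.array([x,y,z])-p
    dyaw=(yaw-w+np.pi)%(2*np.pi)-np.pi
    for nm,a in(("at current yaw",w),("after turn",yaw)):
        print(nm,"cm: x %.2f y %.2f z %.2f"%(100*(np.cos(a)*d[0]+np.sin(a)*d[1]),100*(np.sin(a)*d[0]-np.cos(a)*d[1]),-100*d[2]),"turn %.3f"%-dyaw)
    print("pos",p.round(4),"rot",np.round(o["tcp_rot"],3),"F",np.round(o["contact_force"],1))
O=np.array([.5701,-.0504]);YS=.14
def S(x,y): # stand local mm -> world
    c,s=np.cos(YS),np.sin(YS);return O+np.array([c*x-s*y,s*x+c*y])/1000
def L(X):
    c,s=np.cos(YS),np.sin(YS);d=np.array(X)[:2]-O;return 1000*np.array([c*d[0]+s*d[1],-s*d[0]+c*d[1]])
E
python3 - <<'E'
from h import *
c=lambda p:[155+(p[0]+.5)/4.2-.5,140+(p[1]+.5)/4.2-.5]
for p in[(90,128),(327,97)]: print("boardtop local",L(ray("top",[c(p)],.117)[0]))
cs=lambda p:[195+(p[0]+.5)/4.7-.5,150+(p[1]+.5)/4.7-.5]
print("bar tip",L(ray("top",[c((262,204))],.082)[0]),"hinge",L(ray("top",[c((72,195))],.085)[0]))
to(.517,-.0625,.30,1.29)
E
python3 -m pendant '[[0,0,-1.5,-0.14],[0,0,-1.5,-0.14],[0,0,-1.5,-0.14],[0,0,-1.5,-0.14],[0,0,-1,-0.14],[0,0,0,-0.13]]' 165 30; python3 -c "
from h import *
to(.517,-.0625,.30,1.29)"
```

```text
boardtop local [24.08743878 74.1525882 ]
boardtop local [ 22.7062198  -74.80684867]
bar tip [-32.11160174 -23.85361118] hinge [-9.70666043 95.29464615]
at current yaw cm: x 43.47 y -38.77 z -6.96 turn -0.827
after turn cm: x 57.97 y 5.75 z -6.96 turn -0.827
pos [ 0.3011 -0.6035  0.2304] rot [-3.14   0.     0.463] F [0.2 0.4 0.4]
time_s: 0.7
ee_pos: [0.3016, -0.6045, 0.3028]
tcp_rot: [3.14, 0.002, 1.298]
contact_force: [-0.3, -0.3, -1.0]
gripper_width: 0.356
gripper_force: 0.0
at current yaw cm: x 58.00 y 6.15 z 0.28 turn 0.008
after turn cm: x 58.05 y 5.67 z 0.28 turn 0.008
pos [ 0.3016 -0.6045  0.3028] rot [3.140e+00 2.000e-03 1.298e+00] F [-0.3 -0.3 -1. ]
```

```bash
python3 -m pendant '[[4.4,0.5,0],[4.4,0.5,0]]' >/dev/null 2>&1; python3 -m pendant '[[4.4,0.5,0,0],[4.4,0.5,0,0],[4.4,0.5,0,0],[4.4,0.5,0,0],[4.4,0.5,0,0],[4.4,0.5,0,0],[4.4,0.4,0,0],[4.4,0.4,0,0],[4.4,0.4,0,0],[4.4,0.4,0,0]]'; python3 -m pendant '[[4.4,0.4,0,0],[4.4,0.4,0,0],[4.0,0.4,0,0],[1,0,0,0],[0,0,0,0]]'; python3 -c "
from h import *
to(.517,-.0625,.155,1.29)
cv2.imwrite('pics/top2.png',cv2.resize(robot.snapshot('top')[140:225,140:270],None,fx=4,fy=4,interpolation=2));cv2.imwrite('pics/side2.png',cv2.resize(robot.snapshot('side')[150:275,195:300],None,fx=4,fy=4,interpolation=2))"
```

```text
time_s: 1.7
ee_pos: [0.4664, -0.1918, 0.3011]
tcp_rot: [-3.141, 0.0, 1.293]
contact_force: [0.6, -0.0, 0.2]
gripper_width: 0.353
gripper_force: 0.0
time_s: 2.2
ee_pos: [0.5159, -0.0622, 0.301]
tcp_rot: [-3.141, -0.0, 1.297]
contact_force: [0.4, -0.4, -0.3]
gripper_width: 0.352
gripper_force: 0.0
at current yaw cm: x -0.00 y 0.12 z 14.60 turn 0.007
after turn cm: x -0.00 y 0.12 z 14.60 turn 0.007
pos [ 0.5159 -0.0622  0.301 ] rot [-3.141 -0.     1.297] F [ 0.4 -0.4 -0.3]
```

```bash
python3 -m pendant '[[0,0.1,4,0],[0,0,4,0],[0,0,4,0],[0,0,2.5,0],[0,0,0,0]]'; python3 -c "
from h import *
to(.517,-.0625,.107,1.29)
a=cv2.resize(robot.snapshot('top')[150:220,150:250],(400,280),interpolation=2);b=cv2.resize(robot.snapshot('side')[180:250,210:310],(400,280),interpolation=2)
cv2.imwrite('pics/both3.png',np.hstack([a,b]))"
```

```text
time_s: 2.8
ee_pos: [0.5134, -0.0668, 0.1529]
tcp_rot: [-3.134, 0.002, 1.29]
contact_force: [-0.5, -0.0, 0.1]
gripper_width: 0.358
gripper_force: 0.0
at current yaw cm: x 0.51 y 0.22 z 4.59 turn -0.000
after turn cm: x 0.51 y 0.22 z 4.59 turn -0.000
pos [ 0.5134 -0.0668  0.1529] rot [-3.134e+00  2.000e-03  1.290e+00] F [-0.5 -0.   0.1]
```

View pics/both3.png

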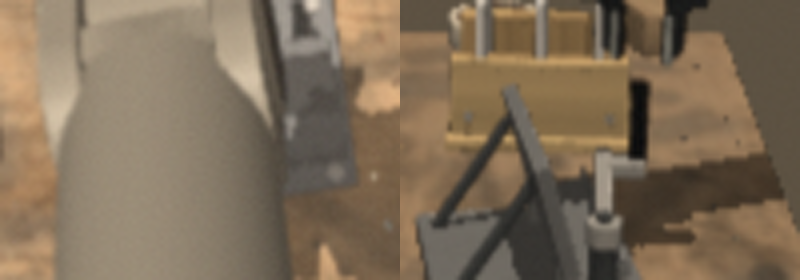

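The left pane shows only the arm covering the stand. In the right pane the fingers (x≈612 and 678) straddle the pin (x≈640), so I'll go down with a slight +y correction.

```bash
python3 -m pendant '[[0.3,0.2,1.5,0],[0,0,1.5,0],[0,0,1.6,0],[0,0,0,0],[0,0,0,0]]'; python3 -c "
from h import *
to(.517,-.0625,.107,1.29)"
```

```text
time_s: 3.4
ee_pos: [0.5201, -0.0621, 0.111]
tcp_rot: [3.141, -0.0, 1.293]
contact_force: [0.6, -0.2, 0.8]
gripper_width: 0.353
gripper_force: 0.0
at current yaw cm: x -0.12 y -0.29 z 0.40 turn 0.003
after turn cm: x -0.12 y -0.29 z 0.40 turn 0.003
pos [ 0.5201 -0.0621  0.111 ] rot [ 3.141 -0.     1.293] F [ 0.6 -0.2  0.8]
```

```bash
python3 -m pendant '[[0.09,-1.4,0.3,0.13],[0.09,-1.4,0,0.13],[0.09,-1.4,0,0.13],[0.09,-1.4,0,0.13],[0.09,-1.4,0,0.13]]'; python3 -c "
from h import *
o=robot.observe();print(L(o['ee_pos']))
d=L(o['ee_pos'])-np.array([-9.7,95.5]);print('r',np.hypot(*d),'arm',np.arctan2(-d[0],-d[1])-.2336)"
```

```text
time_s: 3.9
ee_pos: [0.4633, -0.0231, 0.1087]
tcp_rot: [3.14, -0.002, 0.637]
contact_force: [-0.0, -1.2, -0.8]
gripper_width: 0.354
gripper_force: 0.4
[-101.90399952   41.91583885]
r 106.64351763721523 arm 0.8107540080994691
```

```bash
python3 -m pendant '[[0.09,-1.4,0,0.13],[0.09,-1.4,0,0.13],[0.09,-1.4,0,0.13],[0.09,-1.4,0,0.13],[0.09,-1.4,0,0.13],[0,-0.4,0,0],[0,0,0,0]]'; python3 -c "
from h import *
o=robot.observe();
d=L(o['ee_pos'])-np.array([-9.7,95.5]);print('r',np.hypot(*d),'arm',np.arctan2(-d[0],-d[1])-.2336)
to(.529,-.32,.30,1.514)"
```

```text
time_s: 4.6
ee_pos: [0.4419, 0.0472, 0.1082]
tcp_rot: [-3.141, -0.002, -0.002]
contact_force: [0.4, 0.3, -1.0]
gripper_width: 0.356
gripper_force: 0.0
r 105.31035932842576 arm 1.5187217674980922
at current yaw cm: x 8.79 y 36.70 z -19.18 turn -1.516
after turn cm: x -36.17 y 10.78 z -19.18 turn -1.516
pos [0.4419 0.0472 0.1082] rot [-3.141e+00 -2.000e-03 -2.000e-03] F [ 0.4  0.3 -1. ]
```

```bash
python3 -m pendant '[[0,0,-4,0],[0,0,-4,0],[0,0,-4,-0.1],[0,0,-4,-0.14],[0,0,-3.2,-0.14],[0,0,0,-0.14],[0,0,0,-0.14],[0,0,0,-0.14],[0,0,0,-0.14],[0,0,0,-0.14]]'; python3 -m pendant '[[0,0,0,-0.14],[0,0,0,-0.14],[0,0,0,-0.14],[0,0,0,0]]' 135; python3 -c "
from h import *
to(.529,-.32,.30,1.514)
t=robot.snapshot('top');cv2.imwrite('pics/t4.png',cv2.resize(t[150:240,130:340],None,fx=3.5,fy=3.5,interpolation=2))"
```

```text
time_s: 5.6
ee_pos: [0.4413, 0.0456, 0.2997]
tcp_rot: [3.141, -0.0, 1.08]
contact_force: [0.6, 0.2, -0.3]
gripper_width: 0.353
gripper_force: 0.0
time_s: 6.0
ee_pos: [0.4413, 0.0457, 0.2997]
tcp_rot: [3.141, 0.0, 1.495]
contact_force: [-0.1, -0.7, -0.1]
gripper_width: 0.468
gripper_force: 0.0
at current yaw cm: x -35.80 y 11.50 z -0.03 turn -0.019
after turn cm: x -36.01 y 10.83 z -0.03 turn -0.019
pos [0.4413 0.0457 0.2997] rot [3.141 0.    1.495] F [-0.1 -0.7 -0.1]
```

View pics/t4.png

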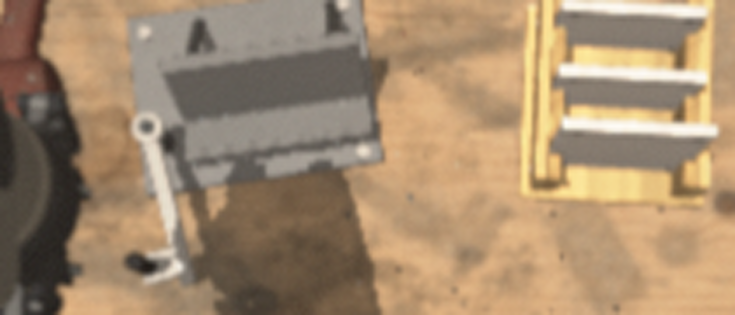

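The arm is aside: hinge at (147,127), tip at (183,280) in the crop, about 1.45 rad. The rack is undisturbed. Going over the tall plate.

```bash
python3 -m pendant '[[-4,1.2,0,-0.019],[-4,1.2,0,0],[-4,1.2,0,0],[-4,1.2,0,0],[-4,1.2,0,0],[-4,1.2,0,0],[-4,1.2,0,0],[-4,1.2,0,0],[-3,1.1,0,0],[-1,0.1,0,0]]';python3 -m pendant '[[0,0,0,0],[0,0,0,0]]'; python3 -c "
from h import *
to(.529,-.32,.20,1.514)"
```

```text
time_s: 7.05
ee_pos: [0.5264, -0.3239, 0.2989]
tcp_rot: [-3.141, 0.002, 1.505]
contact_force: [-0.5, 0.1, -0.1]
gripper_width: 0.466
gripper_force: 0.0
time_s: 7.25
ee_pos: [0.5268, -0.3183, 0.2992]
tcp_rot: [-3.141, -0.001, 1.512]
contact_force: [-0.7, 0.8, 0.3]
gripper_width: 0.47
gripper_force: 0.0
at current yaw cm: x -0.16 y 0.23 z 9.92 turn -0.002
after turn cm: x -0.16 y 0.23 z 9.92 turn -0.002
pos [ 0.5268 -0.3183  0.2992] rot [-3.141e+00 -1.000e-03  1.512e+00] F [-0.7  0.8  0.3]
```

```bash
python3 -m pendant '[[-0.15,0.2,4,0],[0,0,4,0],[0,0,4,0],[0,0,2,0],[0,0,1.4,0],[0,0,0,0],[0,0,0,0]]'; python3 -c "
from h import *
to(.529,-.32,.145,1.514)
s=robot.snapshot('side')[165:215,215:295];cv2.imwrite('pics/s5.png',cv2.resize(s,None,fx=6,fy=6,interpolation=2))"
```

```text
time_s: 7.95
ee_pos: [0.5296, -0.3206, 0.1465]
tcp_rot: [3.14, 0.0, 1.512]
contact_force: [-0.5, 0.4, -0.3]
gripper_width: 0.471
gripper_force: 0.0
at current yaw cm: x 0.06 y -0.07 z 0.15 turn -0.002
after turn cm: x 0.06 y -0.07 z 0.15 turn -0.002
pos [ 0.5296 -0.3206  0.1465] rot [3.14  0.    1.512] F [-0.5  0.4 -0.3]
```

View pics/s5.png

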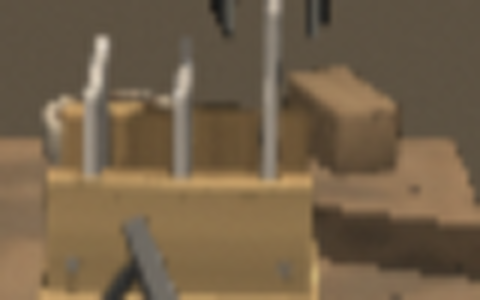

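The fingers (x≈225 and 318) straddle the tall plate (x≈272), roughly centred. Closing, then lifting straight up.

```bash
python3 -m pendant '[[0,0,0.1,0],[0,0,0,0],[0,0,0,0],[0,0,0,0],[0,0,0,0],[0,0,0,0]]' 255 50; python3 -m pendant '[[0,0,-0.5,0],[0,0,-1,0],[0,0,-1,0],[0,0,-1,0],[0,0,-1.5,0]]'; python3 -m pendant '[[0,0,-1.5,0],[0,0,-2,0],[0,0,-2,0],[0,0,-2,0],[0,0,-2,0],[0,0,-1,0],[0,0,0,0]]'
```

```text
time_s: 8.6
ee_pos: [0.5295, -0.3214, 0.1453]
tcp_rot: [3.14, 0.001, 1.512]
contact_force: [-0.3, -0.2, 6.7]
gripper_width: 0.085
gripper_force: 50.1
time_s: 9.1
ee_pos: [0.5283, -0.3208, 0.1948]
tcp_rot: [-3.14, -0.0, 1.512]
contact_force: [-1.0, -0.1, -2.9]
gripper_width: 0.085
gripper_force: 48.8
time_s: 9.8
ee_pos: [0.5295, -0.3215, 0.3016]
tcp_rot: [3.138, 0.001, 1.512]
contact_force: [0.4, 0.3, -2.9]
gripper_width: 0.081
gripper_force: 48.9
```

```bash
python3 -m pendant '[[0,0,0,-0.1],[0,0,0,-0.1],[0,0,0,0]]'; python3 -c "
from h import *
to(*S(-6,0),.27,1.711)"
```

```text
time_s: 10.1
ee_pos: [0.5282, -0.3207, 0.2982]
tcp_rot: [-3.14, -0.001, 1.713]
contact_force: [-0.0, 1.7, -3.7]
gripper_width: 0.085
gripper_force: 48.9
at current yaw cm: x 26.17 y 7.37 z 2.82 turn 0.002
after turn cm: x 26.18 y 7.33 z 2.82 turn 0.002
pos [ 0.5282 -0.3207  0.2982] rot [-3.140e+00 -1.000e-03  1.713e+00] F [-0.   1.7 -3.7]
```

```bash
python3 -m pendant '[[2,0.5,0,0],[3,0.8,0,0],[3,0.8,0,0],[3,0.9,0,0],[3,0.9,0,0],[3,0.9,0,0],[3,0.9,0,0],[3,0.8,0,0],[2,0.5,0,0],[1.2,0.3,0,0]]';python3 -m pendant '[[0,0,1,0],[0,0,1,0],[0,0,0.8,0],[0,0,0,0],[0,0,0,0]]'; python3 -c "
from h import *
o=robot.observe();print(L(o['ee_pos']))
to(*S(-6,0),.19,1.711)
a=cv2.resize(robot.snapshot('side')[140:270,190:310],None,fx=4,fy=4,interpolation=2);cv2.imwrite('pics/s6.png',a)"
```

```text
time_s: 11.1
ee_pos: [0.564, -0.049, 0.2987]
tcp_rot: [-3.141, -0.001, 1.712]
contact_force: [0.9, -0.3, -2.6]
gripper_width: 0.086
gripper_force: 48.9
time_s: 11.6
ee_pos: [0.564, -0.0524, 0.2709]
tcp_rot: [-3.141, 0.0, 1.71]
contact_force: [-0.2, -1.0, -2.7]
gripper_width: 0.086
gripper_force: 48.8
[-6.27081772 -1.10768286]
at current yaw cm: x 0.11 y 0.03 z 8.09 turn -0.001
after turn cm: x 0.11 y 0.03 z 8.09 turn -0.001
pos [ 0.564  -0.0524  0.2709] rot [-3.141  0.     1.71 ] F [-0.2 -1.  -2.7]
```

View pics/s6.png

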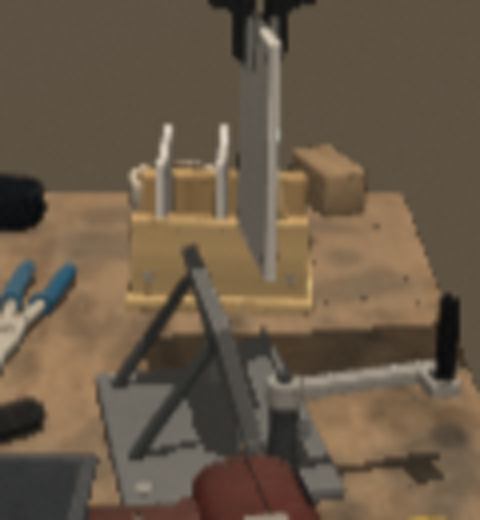

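The plate hangs upright above the ledge, with its near bottom corner at about (257,209) in the full image. The short plates are still in the rack and the arm is aside. Checking that corner against the model, then lowering.

```bash
python3 -c "
from h import *
print(proj('side',[[*S(-6.3,54),.138],[*S(-6,0),.03]]), L(ray('side',[[257,209.5]],.138)[0]))"
python3 -m pendant '[[0,0,1.5,0],[0,0,2,0],[0,0,2,0],[0,0,1.5,0],[0,0,1,0],[0,0,0.7,0],[0,0,0.5,0],[0,0,0,0]]'; python3 -c "
from h import *
to(*S(-6,0),.166,1.711);print(L(robot.observe()['ee_pos']))"
```

```text
[[256.95831514 210.70126332]
 [252.45560782 237.36869382]] [-8.00760928 45.90587436]
time_s: 12.45
ee_pos: [0.5642, -0.0514, 0.1791]
tcp_rot: [-3.141, -0.0, 1.712]
contact_force: [1.0, 0.1, -1.9]
gripper_width: 0.088
gripper_force: 48.8
at current yaw cm: x 0.02 y -0.00 z 1.31 turn 0.001
after turn cm: x 0.02 y -0.00 z 1.31 turn 0.001
pos [ 0.5642 -0.0514  0.1791] rot [-3.141 -0.     1.712] F [ 1.   0.1 -1.9]
[-5.96196527 -0.18877572]
```

```bash
python3 -m pendant '[[0,0,0.3,0],[0,0,0.3,0],[0,0,0.2,0],[0,0,0.1,0],[0,0,0,0]]' - 25;python3 -m pendant '[[0,0,0.1,0],[0,0,0.1,0],[0,0,0,0]]';python3 -m pendant '[[0,0,0.1,0],[0,0,0,0]]'
```

```text
time_s: 12.95
ee_pos: [0.5642, -0.0513, 0.1702]
tcp_rot: [-3.141, -0.0, 1.712]
contact_force: [0.0, -0.4, -3.3]
gripper_width: 0.086
gripper_force: 48.9
time_s: 13.25
ee_pos: [0.5642, -0.0514, 0.1682]
tcp_rot: [-3.141, -0.0, 1.712]
contact_force: [0.8, 0.2, -2.5]
gripper_width: 0.083
gripper_force: 48.9
time_s: 13.45
ee_pos: [0.5642, -0.0514, 0.1672]
tcp_rot: [-3.141, 0.0, 1.712]
contact_force: [-0.9, 0.3, -3.2]
gripper_width: 0.087
gripper_force: 48.9
```

```bash
for i in 1; do python3 -m pendant '[[0,0,0.1,0],[0,0,0,0]]';python3 -m pendant '[[0,0,0.05,0],[0,0,0,0]]';python3 -m pendant '[[0,0,0.05,0],[0,0,0,0]]'; done | grep -E "ee_pos|contact"
```

```text
ee_pos: [0.5644, -0.0513, 0.1664]
contact_force: [0.7, -0.0, -3.2]
ee_pos: [0.5646, -0.0513, 0.1663]
contact_force: [-0.6, 0.8, 0.7]
ee_pos: [0.5648, -0.0513, 0.1662]
contact_force: [-1.0, 0.2, 5.5]
```

Contact with the ledge is made (5.5 N). Easing the fingers open, then leaning the plate back.

```bash
python3 -m pendant '[[0,0,0,0],[0,0,0,0],[0,0,0,0]]' 222 20; python3 -m pendant '[[0,0,0,0],[0,0,0,0],[0,0,0,0]]' 190; python3 -m pendant '[[0,0.3,0,0],[0,0.3,0,0],[0,0.3,0,0],[0,0.3,0,0],[0,0.3,0,0]]';  python3 -c "
from h import *
o=robot.observe();print(L(o['ee_pos']))
a=cv2.resize(robot.snapshot('side')[140:270,190:310],None,fx=4,fy=4,interpolation=2);cv2.imwrite('pics/s7.png',a)"
```

```text
time_s: 14.35
ee_pos: [0.5643, -0.0514, 0.1652]
tcp_rot: [3.142, 0.0, 1.712]
contact_force: [-0.3, 0.5, 0.0]
gripper_width: 0.129
gripper_force: 0.0
time_s: 14.65
ee_pos: [0.5642, -0.0514, 0.1652]
tcp_rot: [-3.142, -0.0, 1.712]
contact_force: [-0.5, -0.1, -0.2]
gripper_width: 0.249
gripper_force: 0.1
time_s: 15.15
ee_pos: [0.5795, -0.0492, 0.1653]
tcp_rot: [3.142, -0.0, 1.712]
contact_force: [0.4, -0.2, 0.4]
gripper_width: 0.259
gripper_force: 0.1
[ 9.4372742  -0.08926504]
```

View pics/s7.png

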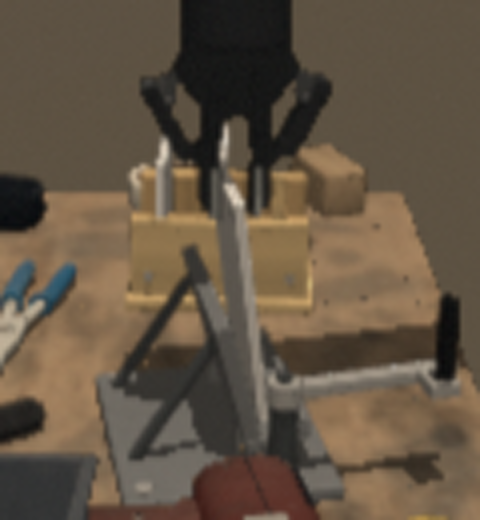

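The plate is partly tilted back against the rear finger and its foot is on the ledge by the board. I'll continue 26 mm toward the board.

```bash
python3 -m pendant '[[0,0.3,0,0],[0,0.3,0,0],[0,0.3,0,0],[0,0.3,0,0],[0,0.3,0,0],[0,0.3,0,0],[0,0.3,0,0],[0,0.3,0,0],[0,0.2,0,0],[0,0,0,0]]';python3 -m pendant '[[0,0,0,0],[0,0,0,0],[0,0,0,0]]' 120;  python3 -c "
from h import *
o=robot.observe();print(L(o['ee_pos']))
a=cv2.resize(robot.snapshot('side')[140:270,190:310],None,fx=4,fy=4,interpolation=2);cv2.imwrite('pics/s8.png',a)
print(proj('side',[[*S(x,55),z] for x,z in[(-7.7,.032),(34.7,.1915),(42.4,.1895)]])-[190,140])"
```

```text
time_s: 16.2
ee_pos: [0.605, -0.0455, 0.1653]
tcp_rot: [-3.142, -0.0, 1.712]
contact_force: [-0.1, 0.0, 0.5]
gripper_width: 0.255
gripper_force: 0.0
time_s: 16.5
ee_pos: [0.6047, -0.0457, 0.1653]
tcp_rot: [-3.142, 0.0, 1.712]
contact_force: [0.7, -0.6, 0.2]
gripper_width: 0.53
gripper_force: 0.0
[34.94156125 -0.15291408]
[[ 66.65510578 105.57989846]
 [ 52.24762061  53.08568938]
 [ 49.35618083  53.93411278]]
```

View pics/s8.png

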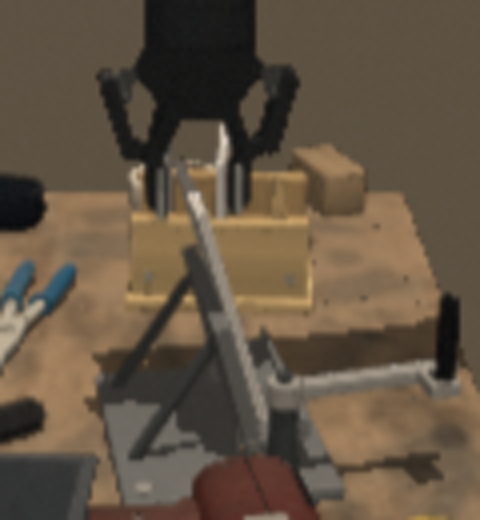

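The plate leans flat on the board, with its top edge between the open fingers and clear of both. Lifting away and measuring.

```bash
python3 -m pendant '[[0,0,-1,0],[0,0,-2,0],[0,0,-3,0],[0,0,-4,0],[0,0,-4,0],[0,0,-1,0]]' 165; python3 -m pendant '[[0,-4,0,0.14],[0,-4,0,0.14],[0,-4,0,0.14],[0,-4,0,0.14],[0,-4,0,0.14],[0,-3,0,0.14],[0,0,0,0.14],[0,0,0,0.14],[0,0,0,0.14],[0,0,0,0.14]]'; python3 -c "
from h import *
to(*S(-116,110),.30,.07)
t=robot.snapshot('top');s=robot.snapshot('side');cv2.imwrite('pics/T9.png',t);cv2.imwrite('pics/S9.png',s)
a=cv2.resize(t[140:220,150:250],(500,400),interpolation=2);b=cv2.resize(s[180:280,200:275],(300,400),interpolation=2)
cv2.imwrite('pics/b9.png',np.hstack([a,b]))
for x,z in((34.7,.1915),(42.4,.1895)):print(((proj('top',[[*S(x,y),z] for y in(55,-55)])-[150,140])*5).round(0).tolist())"
```

```text
time_s: 17.15
ee_pos: [0.607, -0.0455, 0.3216]
tcp_rot: [3.133, 0.001, 1.712]
contact_force: [0.2, -0.2, 0.2]
gripper_width: 0.351
gripper_force: 0.0
time_s: 18.15
ee_pos: [0.3849, -0.0025, 0.3156]
tcp_rot: [3.141, -0.0, 0.306]
contact_force: [-0.1, -0.1, -0.9]
gripper_width: 0.351
gripper_force: 0.0
at current yaw cm: x 6.60 y -2.62 z 1.56 turn 0.236
after turn cm: x 5.80 y -4.09 z 1.56 turn 0.236
pos [ 0.3849 -0.0025  0.3156] rot [ 3.141 -0.     0.306] F [-0.1 -0.1 -0.9]
[[139.0, 90.0], [361.0, 59.0]]
[[138.0, 76.0], [360.0, 45.0]]
```

View pics/b9.png

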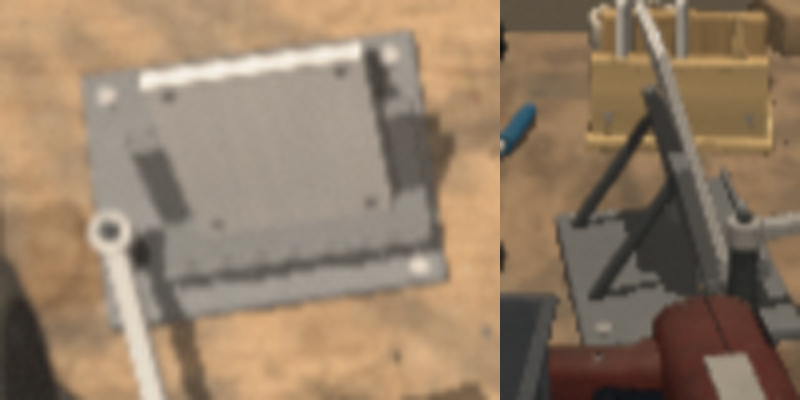

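The top edge at (140,82)–(362,50) matches the model of a seated plate (138,83)–(360,52) to under 1 mm, so it is seated and centred. Next I'll find the arm's present angle and the pin.

```bash
python3 -c "
from h import *
c=lambda p:[150+(p[0]+.5)/5-.5,140+(p[1]+.5)/5-.5]
H=L(ray('top',[c((110,232))],.082)[0]);E=L(ray('top',[c((151,395))],.082)[0]);d=E-H
A=np.arctan2(-d[0],-d[1]);a=A+.2336;P=np.array([-9.7,95.5])+108*np.array([-np.sin(a),-np.cos(a)]);print('arm',A,'pin',P)
# pin dark in side view
s=cv2.imread('pics/S9.png');m=(s.max(2)<45).astype(np.uint8);m[:205]=0;m[250:]=0;m[:,285:]=0;m[:,294:320]=m[:,294:320]
m=(s.max(2)<45).astype(np.uint8);m[:200]=0;m[245:]=0;m[:,:285]=0;m[:,325:]=0
n,l,st,ce=cv2.connectedComponentsWithStats(m);print(st[1:],ce[1:]);print(proj('side',[[*S(*P),.142],[*S(*P),.082]]))
yaw=1.711-a
to(*S(*P),.155,yaw)"
```

```text
arm 1.437202014969342 pin [-117.16038852  106.28262025]
[[299 214   6  21  96]] [[301.57291667 223.97916667]]
[[302.07747756 214.75031413]
 [300.66306953 235.15871143]]
at current yaw cm: x 6.42 y -2.25 z 16.05 turn 0.270
after turn cm: x 5.59 y -3.88 z 16.05 turn 0.270
pos [ 0.385  -0.0026  0.3155] rot [ 3.141 -0.     0.311] F [ 0.1 -0.3  0.8]
```

```bash
python3 -m pendant '[[0,0,0,0.135],[0,0,0,0.135],[2.8,-1.95,0,0],[2.8,-1.95,2,0],[0,0,4,0],[0,0,4,0],[0,0,4,0],[0,0,1.5,0],[0,0,0,0],[0,0,0,0]]' ; python3 -c "
from h import *
to(*S(-117.2,106.3),.107,.04)"
```

```text
time_s: 19.25
ee_pos: [0.4399, 0.0389, 0.1609]
tcp_rot: [-3.142, -0.0, 0.044]
contact_force: [-0.3, 0.6, 1.2]
gripper_width: 0.353
gripper_force: 0.0
at current yaw cm: x -0.07 y 0.03 z 5.39 turn 0.004
after turn cm: x -0.07 y 0.03 z 5.39 turn 0.004
pos [0.4399 0.0389 0.1609] rot [-3.142 -0.     0.044] F [-0.3  0.6  1.2]
```

```bash
python3 -m pendant '[[0,0,2,0],[0,0,2,0],[0,0,1.4,0],[0,0,0,0]]'; python3 -m pendant '[[0.08,1.4,0,-0.13],[0.08,1.4,0,-0.13],[0.08,1.4,0,-0.13],[0.08,1.4,0,-0.13],[0.08,1.4,0,-0.13],[0.08,1.4,0,-0.13],[0.08,1.4,0,-0.13],[0.08,1.4,0,-0.13],[0,0,0,0]]' ; python3 -c "
from h import *
o=robot.observe()
d=L(o['ee_pos'])-np.array([-9.7,95.5]);print('r',np.hypot(*d),'arm',np.arctan2(-d[0],-d[1])-.2336)"
```

```text
time_s: 19.65
ee_pos: [0.4396, 0.0387, 0.1064]
tcp_rot: [3.141, 0.0, 0.043]
contact_force: [0.1, -0.5, 0.7]
gripper_width: 0.35
gripper_force: 0.0
time_s: 20.55
ee_pos: [0.4986, -0.0538, 0.1083]
tcp_rot: [3.138, -0.002, 1.081]
contact_force: [0.6, 0.0, -0.3]
gripper_width: 0.354
gripper_force: 0.0
r 108.11742422509927 arm 0.37264501070596123
```

```bash
python3 -m pendant '[[0.08,1.4,0,-0.13],[0.08,1.4,0,-0.13],[0.04,0.7,0,-0.07],[0,0,0,0]]';python3 -m pendant '[[0.03,0.6,0,-0.05],[0,0.3,0,-0.03],[0,0.2,0,0],[0,0,0,0]]' ; python3 -m pendant '[[0,0.2,0,0],[0,0,0,0]]'; python3 -c "
from h import *
o=robot.observe()
d=L(o['ee_pos'])-np.array([-9.7,95.5]);print('r',np.hypot(*d),'arm',np.arctan2(-d[0],-d[1])-.2336)"
```

```text
time_s: 20.95
ee_pos: [0.5299, -0.0636, 0.1074]
tcp_rot: [3.14, -0.0, 1.409]
contact_force: [-0.1, -1.0, -0.8]
gripper_width: 0.349
gripper_force: 0.0
time_s: 21.35
ee_pos: [0.54, -0.0646, 0.1066]
tcp_rot: [3.141, 0.0, 1.49]
contact_force: [-0.5, -0.6, 0.4]
gripper_width: 0.351
gripper_force: 0.0
time_s: 21.55
ee_pos: [0.542, -0.0649, 0.1064]
tcp_rot: [3.141, 0.0, 1.491]
contact_force: [1.0, 0.0, -0.5]
gripper_width: 0.359
gripper_force: 0.0
r 107.87442996417738 arm -0.045510048167701406
```

```bash
python3 -m pendant '[[0,0.2,0,0],[0,0,0,0]]';python3 -m pendant '[[0,0.2,0,0],[0,0,0,0]]' ; python3 -m pendant '[[0,0.1,0,0],[0,0,0,0]]'
```

```text
time_s: 21.75
ee_pos: [0.5441, -0.0652, 0.1063]
tcp_rot: [3.141, -0.0, 1.491]
contact_force: [-0.6, -0.2, 0.6]
gripper_width: 0.354
gripper_force: 0.0
time_s: 21.95
ee_pos: [0.546, -0.0653, 0.1062]
tcp_rot: [-3.141, -0.0, 1.492]
contact_force: [-1.2, -0.3, -0.6]
gripper_width: 0.356
gripper_force: 0.3
time_s: 22.15
ee_pos: [0.546, -0.0653, 0.1061]
tcp_rot: [-3.14, 0.0, 1.492]
contact_force: [-4.1, 0.0, 2.2]
gripper_width: 0.354
gripper_force: 2.1
```

At the stop. Backing off a few millimetres to centre, then lifting away and checking.

```bash
python3 -m pendant '[[0,-0.4,0,0],[0,-0.3,0,0],[0,0,-2,0],[0,0,-3,0],[0,0,-4,0],[0,0,-4,0],[0,0,-4,0],[0,0,-2,0]]'; python3 -m pendant '[[0,-4,0,0],[0,-4,0,0],[0,-4,0,0],[0,-4,0,0],[0,-2,0,0],[0,0,0,0]]'; python3 -c "
from h import *
t=robot.snapshot('top');cv2.imwrite('pics/b10.png',np.hstack([cv2.resize(t[145:225,160:260],(500,400),interpolation=2),cv2.resize(t[140:225,280:345],(300,400),interpolation=2)]))
print(robot.observe()['ee_pos'])"
```

```text
time_s: 22.95
ee_pos: [0.5415, -0.0645, 0.3004]
tcp_rot: [3.135, 0.0, 1.492]
contact_force: [0.0, 0.4, -1.0]
gripper_width: 0.354
gripper_force: 0.0
time_s: 23.55
ee_pos: [0.3583, -0.0508, 0.2964]
tcp_rot: [3.141, 0.003, 1.491]
contact_force: [0.3, -0.1, -1.1]
gripper_width: 0.355
gripper_force: 0.0
[ 0.3601159  -0.05082143  0.29671274]
```

View pics/b10.png

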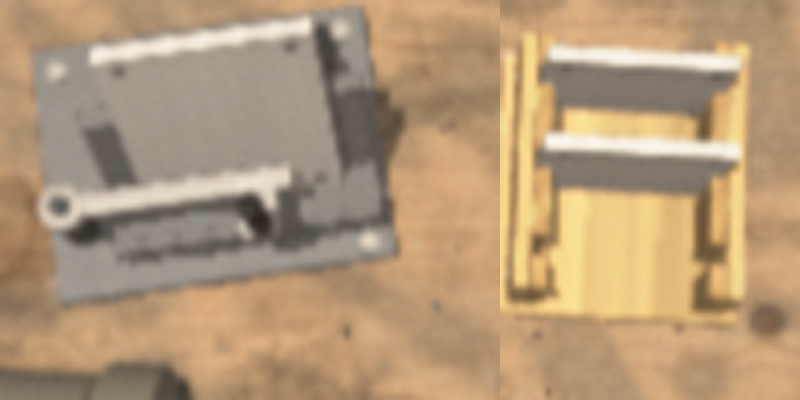

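The bar, from (60,207) to (290,177), is parallel to the plate's top edge, so the arm is home. The plate has not moved and both short plates are in place. Handing in.

```bash
python3 -c "
from cell import robot
print(robot.finish_job())"
```

```text
the job is handed in; nothing more can be done
None
```

I handed the job in at about 23.6 s: the tall plate is on the ledge, leaning flat against the board, centred and let go. The hold-down arm is back at its stop and the short plates were not moved; `finish_job` gave no verdict, so this rests on my last picture.

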